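# Roll the shaft blank into the V-block and set it against the end stop

### The job

Roll the short solid steel shaft blank along the bench board on its round side (roll it over and over, do not drag it), pushing it with the fingers, until it drops into the groove of the V-block; then push it along the groove by its near end until its far end rests against the stop plate. Do not pick it up at any time, leave everything else where it is, and finish with the fingers clear.

Things in the scene. Friction and masses are not known exactly. Their poses are not given: they have to be found in the camera images.
- board: Fixed hardwood board, 561 (y) x 220 (x) x 40 mm thick, with a steel V-block 71 mm wide let in flush across its middle. Origin: centre of its underside; x along the V groove, away from the robot; z up; flat top 40 mm above the origin. Groove: 90-degree V on the board's x axis, 32 mm wide at the top, 16 mm deep, the board's full 220 mm long, open at the near end. Place and yaw vary.
- stop_face (a point): Point on the near face of the stop plate (steel, 56 mm wide, 10 mm thick, standing 28 mm above the board top at the groove's far end) where the seated blank's axis meets it: 110 mm along board x from the board's origin, 49.5 mm above its underside (9.5 mm above the board top). Axes as the board's.
- blank: Solid steel bar, 36 mm diameter, 110 mm long, 0.7-1 kg. Origin: its centre; x along its axis. Starts 145-210 mm left or right of the groove, parallel to it within 0.2 rad, centre 0-30 mm nearer the robot than the board's middle. Axis 18 mm above the board top; seated, 9.5 mm. Pushed slowly by upright fingers it rolls, and stops when let go. Sliding it in the V takes 6-12 N.
- yoke: Bystander: dark steel starter-motor tube, 62 mm diameter, 62 mm high, standing open end up on the board on the other side of the groove. Origin: centre of its underside.
- spanner: Bystander: steel spanner 150 mm long, lying on the far strip of the board on the left of the groove, along the board's width. Origin: about its middle, underneath.
- bearing: Bystander: ball bearing 35 mm diameter, 11 mm high, lying on the far strip of the board on the right of the groove. Origin: centre of its underside.
- hammer: Bystander: hammer 270 mm long, lying on the bench left of the board. Origin: about its middle, underneath.
- screwdriver: Bystander: screwdriver 200 mm long, lying on the bench between the robot and the right half of the board. Origin: about its middle, underneath.
- jar: Bystander: clear jar with white cap, 64 mm diameter, 85 mm high, on the bench left of the board. Origin: centre of its underside.
- dish: Bystander: shallow steel dish, 150 mm diameter, 30 mm high, on the bench right of the board. Origin: centre of its underside.
Mind the look-alikes: they are no part of the job. There is more than one size of the blank; the job needs the smallest.

How it is judged (in metres and radians):
On the way, in this order (a step that is already met when the one before it is completed fails the run):
1. the blank has rolled half over while still up on the board (angle between blank's own z axis and vertical above 2.2 rad and z of blank in the frame of stop_face above 0.005 m).
2. the blank has rolled on through about a full turn while still up on the board (angle between blank's own z axis and vertical below 1 rad and z of blank in the frame of stop_face above 0.005 m).
3. the blank lies down in the V groove, in line with it (z of blank in the frame of stop_face between -0.003 and 0.003 m and y of blank in the frame of stop_face between -0.003 and 0.003 m and angle between the x axis of blank and the x axis of board, either way round below 0.05 rad), for 0.2 s.
At the end, for the whole second after the job is handed in: The blank lies at rest in the V groove (axis within 3 mm of the seated line, in line within 0.05 rad), its far end within 4 mm of the stop plate (all of step 3 and x of blank in the frame of stop_face between -0.059 and -0.052 m and linear speed of blank below 0.01 m/s); the robot touches nothing.
It fails at once if the blank was lifted more than 10 mm off the board (z of blank in the frame of stop_face above 0.0185 m).
It fails at once if another thing was moved by more than 25 mm (distance of any of yoke, spanner, bearing, hammer, screwdriver, jar, dish from where it was at the start of the episode above 0.025 m).
It also fails if it takes over 54 s, if anything falls off the work surface, if the arm or the gripper's body presses on something with over 40 N, if the wrist force passes 120 N, or if a joint passes its speed limit or range.

### The arm

A 6-joint arm with a two-finger parallel gripper is mounted at the origin on the work surface. World frame = base frame: x ahead of the robot, y to its left, z up, the work surface at z = 0. Lengths are in m, angles in degrees, forces in N, time in s.
With the tool pointing down it reaches from about 0.3 to 0.75 m from the base axis. Payload 8.5 kg.
Tool frame: the origin (TCP) lies midway between the tips of the shut fingers; the grasp point (between the pads) lies 19 mm behind it (env.grip_depth is the distance from the TCP to the grasp point, in m); y points along the fingers, x is the direction in which the jaws open and shut, and the axes are right-handed (so a half turn about y gives the same grasp; the last joint's range is limited). The gripper opens to 85 mm and grips with 20 to 120 N. Pads are 22 mm wide; open, the fingers measure 114 mm over their backs; the gripper's body (76 mm by 85 mm) begins 54 mm behind the grasp point. The pads swing forward as they close: fully open they stand 13 mm farther back than shut.
Start: joints at [57.565, 21.807, 74.336, -0, 83.858, -12.336], TCP at [0.189, 0.516, 0.231] pointing down, gripper open.
Joint ranges: [-178.18, 178.18], [-50.72, 133.34], [12.68, 142.11], [-81.47, 261.47], [9.98, 163.14], [-165.26, 165.26]. Speed limits (degrees/s): [136.94, 136.94, 180, 180, 180, 180].

### API

Orientations are given as a 3x3 rotation matrix whose columns are the frame's x, y, z axes.
In Python, from rig import env gives the robot as it stands.
- The arm moves only by the shell command python3 -m inch 'ROWS' [FORCE]. ROWS is JSON, a list that holds one entry, the list of rows, each a list of 7 numbers: the gripper command: -1 is shut, 1 is fully open, values between are in proportion, then the shift along the world's x, y, z in cm, then the turn, a rotation vector about the world's x, y, z in degrees. In form: [[[grip, dx, dy, dz, rx, ry, rz], ...]]. A call has 1 to 20 rows; each row is the pose to reach, as a shift and turn from the pose commanded when the call began; what a row does not reach only later rows make up. A row lasts 1/8 s, in which the tool goes at most 62.5 mm and 10.7 degrees, less where a joint would pass 70% of its speed; a pose out of reach is approached as far as the arm can. A call with a gripper value outside its range is refused whole. The fingers move at their own pace and stop on an object; FORCE is the grip in N (left out, the last holds). Time passes only in rows, so rows that repeat a pose let the fingers close. It gives the time, the measured TCP pose, the force and the opening at its end, in the units of the state.
- env.observe(): the state, without advancing time (a new reading comes with each control period).
- env.get_image(name): name is "side" or "top" or "wrist"; returns a dict with "frame" (420x560x3 uint8, red, green, blue), "mtx" (3x3 intrinsics, pixels), "rvec" (rotation vector, rad) and "tvec" (3), from world to camera coordinates, as OpenCV has them. Camera axes: x right, y down, z forward; pixel columns grow to the right and rows downward; lengths in m; the calibration is good to about 2 mm. A picture is of the moment at which its call begins. There is no depth.
- env.close_job(): hands the job in, once; it reports no verdict.
The state is a dict: "time_s": time; "q": joint angles; "qvel": joint speeds; "joint_efforts": joint torques, N m; "position": TCP position; "tool_rot": TCP orientation; "ft_force": force on the tool from outside, world axes, zero at the start; "wrist_torque": the same for the moment, N m; "grip_width": finger opening in m.
Only numpy, scipy, OpenCV 4.12 (cv2) and the standard library are available. Lean on these libraries where they do the work, as an engineer would, in place of code of your own. Each camera call takes 0.05 s, during which the arm holds its last target.

## Working session

There is one attempt and no reset: what is moved stays moved. The work goes in short steps, Python scripts to look and compute and a shell command to move; the robot and the scene stay as the last step left them, time stands still between calls to the robot, and variables do not carry over. Pictures are saved under pics/ and viewed, and the job is handed in when it is done.

```bash
ls; mkdir -p pics
python3 - <<'E'
from rig import env
import cv2
for n in ["top","side","wrist"]:
    d=env.get_image(n); cv2.imwrite(f"pics/a_{n}.png",d["frame"][:,:,::-1])
    print(n,d["mtx"].tolist(),d["rvec"],d["tvec"])
s=env.observe();print(s["time_s"],s["position"],s["tool_rot"],s["grip_width"])
E
```

```text
pics
top [[521.7730876827259, 0.0, 291.47941981383656], [0.0, 521.7730876827259, 210.14965091404355], [0.0, 0.0, 1.0]] [ 2.19213273 -2.16655717  0.12032648] [-0.03375643  0.46959001  1.57770857]
side [[442.70107506644473, 0.0, 280.2666197085765], [0.0, 442.70107506644473, 206.5332679601904], [0.0, 0.0, 1.0]] [ 2.05001124 -0.5688542   0.31126596] [-0.41631984  0.19063927  1.23417361]
wrist [[305.53168858659615, 0.0, 280.394218749895], [0.0, 305.53168858659615, 204.79154763285732], [0.0, 0.0, 1.0]] [-2.36292204 -1.65087328 -0.24982045] [-0.54856049 -0.03818347  0.38016209]
0.15 [0.18891396 0.51632614 0.23088327] [[ 3.43655438e-01 -5.22034461e-04 -9.39095665e-01]
 [ 9.39095255e-01 -8.96085504e-04  3.43655786e-01]
 [-1.02091018e-03 -9.99999462e-01  1.82295428e-04]] 0.08575143110191293
```

View pics/a_top.png

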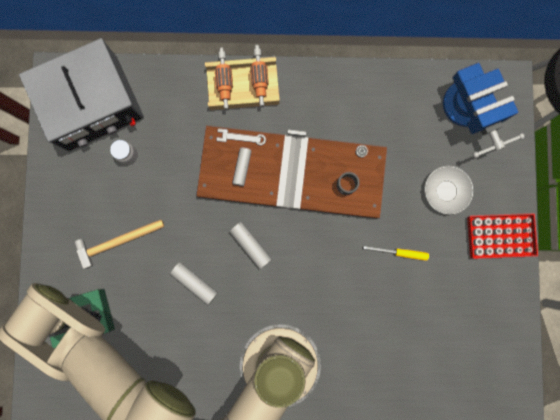

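View pics/a_side.png

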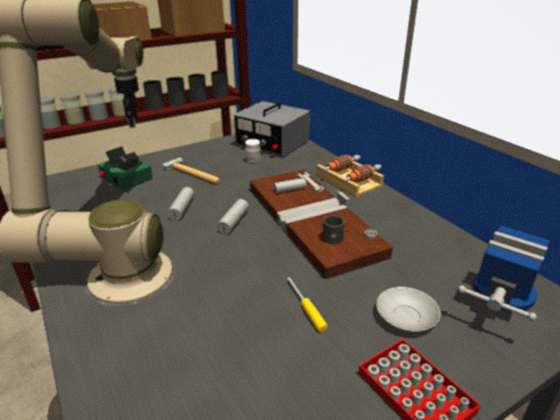

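View pics/a_wrist.png

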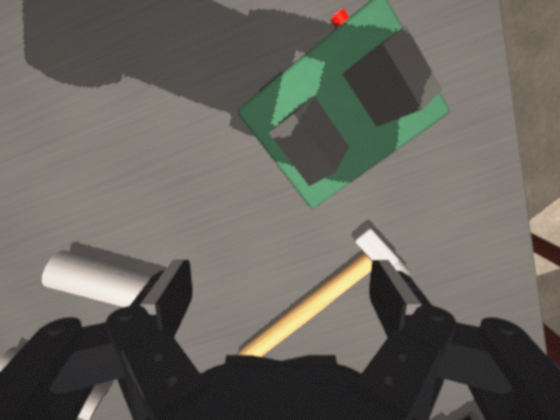

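Bars in the top view: (242,167) on the board, (250,245) and (193,283) on the bench. The one on the board, left of the groove and visibly the shortest, fits the description. I'll confirm this in a crop with measurements.

```bash
cat > h.py <<'E'
import numpy as np, cv2
def cam(d):
    R=cv2.Rodrigues(np.array(d["rvec"],float))[0]; return R,np.array(d["tvec"],float).ravel(),np.array(d["mtx"])
def cast(d,uv,z):
    R,t,K=cam(d); uv=np.atleast_2d(np.array(uv,float))
    r=(np.linalg.inv(K)@np.c_[uv,np.ones(len(uv))].T).T@R
    c=-R.T@t
    return c+r*((z-c[2])/r[:,2])[:,None]
def proj(d,p):
    R,t,K=cam(d); q=(np.atleast_2d(p)@R.T+t)@K.T; return q[:,:2]/q[:,2:]
E
python3 - <<'E'
from rig import env
from h import *
d=env.get_image("top"); f=d["frame"]
cv2.imwrite("pics/b_crop.png",cv2.resize(f[110:310,150:400],None,fx=3,fy=3,interpolation=cv2.INTER_CUBIC)[:,:,::-1])
hsv=cv2.cvtColor(f,cv2.COLOR_RGB2HSV)
wood=((hsv[:,:,0]<15)&(hsv[:,:,1]>110)).astype(np.uint8); wood[:125]=0;wood[222:]=0;wood[:,:190]=0;wood[:,392:]=0
pts=cv2.findNonZero(wood); 
r=cv2.minAreaRect(cv2.convexHull(pts)); b=cv2.boxPoints(r); print("board px",r); P=cast(d,b,.04);print(P.round(4), P.mean(0))
for a,c in ((0,1),(1,2)): print(np.linalg.norm(P[a]-P[c]), np.degrees(np.arctan2(*(P[a]-P[c])[[1,0]])))
g=f.min(2).astype(int); sat=hsv[:,:,1]
m=((g>105)&(sat<60)).astype(np.uint8)
n,l,st,ce=cv2.connectedComponentsWithStats(m)
for i in range(1,n):
    if st[i,4]>60 and 130<ce[i][0]<400 and 110<ce[i][1]<310:
        rr=cv2.minAreaRect(cv2.findNonZero((l==i).astype(np.uint8))); 
        q=cast(d,cv2.boxPoints(rr),.058); e=[np.linalg.norm(q[0]-q[1]),np.linalg.norm(q[1]-q[2])]
        print(ce[i].round(1),st[i,4],rr,np.round(e,3),cast(d,ce[i],.058).round(4))
E
```

```text
board px ((291.879638671875, 171.68310546875), (184.0299072265625, 71.57879638671875), 6.753573894500732)
[[ 0.5066  0.2612  0.04  ]
 [ 0.7269  0.2416  0.04  ]
 [ 0.6674 -0.3213  0.04  ]
 [ 0.4475 -0.2942  0.04  ]] [ 0.58709125 -0.02819719  0.04      ]
0.22119443520141618 174.9255055510321
0.5660879589717638 83.96297935487746
[299.3 224.9] 107856 ((279.5, 228.5), (381.0, 559.0), 90.0) [1.73  1.152] [[ 0.4226 -0.0516  0.058 ]]
[240.2 137. ] 358 ((240.79173278808594, 136.40203857421875), (49.0013542175293, 12.364827156066895), 4.635463237762451) [0.038 0.149] [[0.6876 0.1305 0.058 ]]
[361.1 150.5] 106 ((361.0, 150.5), (11.0, 10.0), 90.0) [0.03  0.034] [[ 0.6513 -0.2374  0.058 ]]
[241.7 166. ] 414 ((241.73196411132812, 165.83303833007812), (11.301257133483887, 37.090213775634766), 12.26477336883545) [0.113 0.034] [[0.5986 0.1241 0.058 ]]
```

View pics/b_crop.png

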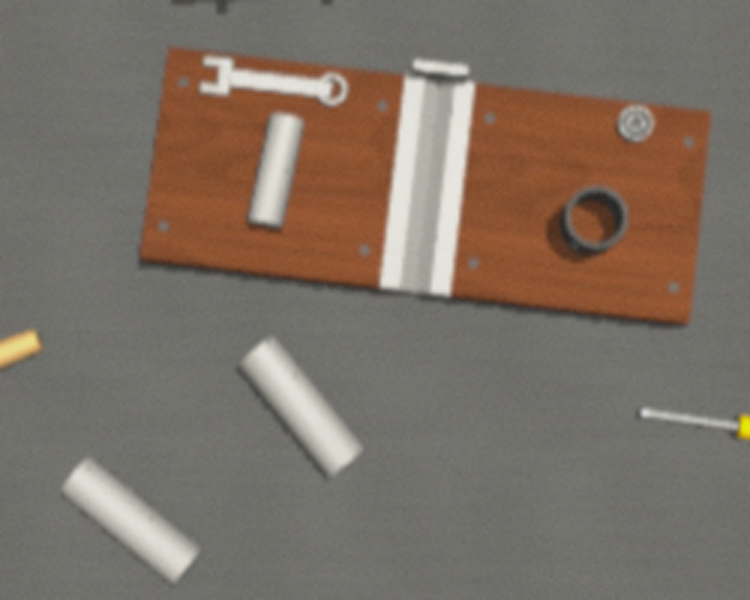

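The crop confirms it: the board bar is about 113 mm long, and the bench bars are clearly longer. Next I'll measure the board frame, the groove and the blank's axis accurately.

Run:
```python
from rig import env
from h import *
d=env.get_image("top"); f=d["frame"]
hsv=cv2.cvtColor(f,cv2.COLOR_RGB2HSV); g=f.min(2).astype(int); sat=hsv[:,:,1].astype(int)
wood=((hsv[:,:,0]<15)&(sat>110))
# steel strips: per image row (mid rows) bright white spans between wood
L=[];Rr=[]
for v in range(142,203):
    row=np.where(g[v,270:325]>120)[0]+270
    woodrow=wood[v]
    # left edge: last wood col before strip
    c=[u for u in range(265,300) if woodrow[u]]; e=[u for u in range(290,330) if woodrow[u]]
    if c and e:
        # contiguous from left
        u=265
        while woodrow[u]: u+=1
        w=325
        while woodrow[w]: w-=1
        L.append((u-.5,v));Rr.append((w+.5,v))
for n,p in(("L",L),("R",Rr)):
    q=cast(d,p,.04); vx,vy,x0,y0=cv2.fitLine(q[:,:2].astype(np.float32),cv2.DIST_HUBER,0,.001,.001).ravel()
    if vx<0: vx,vy=-vx,-vy
    print(n,len(p),np.degrees(np.arctan2(vy,vx)), y0+(0.587-x0)*vy/vx)
# wood edges near / far
for n,rng in(("near",range(215,380,3)),("far",range(275,380,3))):
    pp=[]
    for u in list(range(210,278,3))+list(range(310,375,3)):
        vs=np.where(wood[120:225,u])[0]+120
        pp.append((u,vs.max()+.5 if n=="near" else vs.min()-.5))
    q=cast(d,pp,.04); a=cv2.fitLine(q[:,:2].astype(np.float32),cv2.DIST_HUBER,0,.001,.001).ravel()
    print(n,np.degrees(np.arctan2(a[0],-a[1])) , a[2]+( -0.028-a[3])*a[0]/a[1])
m=(~wood); m=((g>85)&(sat<90)).astype(np.uint8)
k=np.zeros_like(m);k[146:190,228:256]=1
m&=k
n,l,st,ce=cv2.connectedComponentsWithStats(m); i=1+st[1:,4].argmax(); p=cv2.findNonZero((l==i).astype(np.uint8))
rr=cv2.minAreaRect(p);print(st[i],ce[i],rr)
a=cv2.fitLine(p,cv2.DIST_L2,0,.01,.01).ravel()
q=cast(d,[ce[i],ce[i]+a[:2]*10],.06);e=q[1]-q[0];print("blank",q[0],np.degrees(np.arctan2(e[1],e[0])))
w=proj(d,[[.6,.12,.058]]);print(w)
# side view crop
s=env.get_image("side");cv2.imwrite("pics/c_side.png",cv2.resize(s["frame"][160:270,240:400],None,fx=4,fy=4,interpolation=cv2.INTER_CUBIC)[:,:,::-1])
```

```text
L 61 -5.381262 0.010388188
R 61 -5.940939 -0.06696982
near 173.93263 0.47617364
far 173.89862 0.6981518
[233 147  18  39 452] [241.65929204 166.08185841] ((241.71949768066406, 165.97561645507812), (12.0130033493042, 38.064456939697266), 12.094757080078125)
blank [0.59798216 0.12398968 0.06      ] -10.646277911778366
[[243.0483327  165.55891871]]
```

View pics/c_side.png

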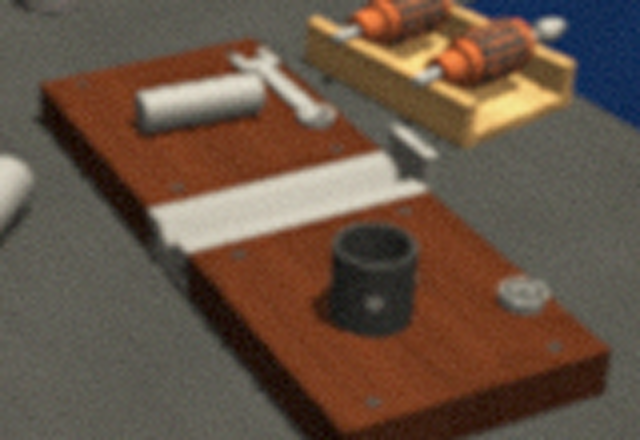

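Scene measured. Board centre is about (0.587, -0.028), yaw about -6°. The blank is at (0.598, 0.124), yaw about -11°, which puts it 152 mm left of the groove. I'll approach on its left with the jaw axis along the blank, half open, so two fingers push and control its yaw.

```bash
python3 -m inch '[[[0,10,-8,0,0,0,-20],[0,40.9,-33.6,-5,0,0,-81],[0,40.9,-33.6,-5,0,0,-81],[0,40.9,-33.6,-5,0,0,-81],[0,40.9,-33.6,-5,0,0,-81],[0,40.9,-33.6,-5,0,0,-81],[0,40.9,-33.6,-5,0,0,-81],[0,40.9,-33.6,-5,0,0,-81],[0,40.9,-33.6,-5,0,0,-81],[0,40.9,-33.6,-5,0,0,-81],[0,40.9,-33.6,-5,0,0,-81],[0,40.9,-33.6,-5,0,0,-81],[0,40.9,-33.6,-5,0,0,-81],[0,40.9,-33.6,-5,0,0,-81]]]'
python3 - <<'E'
from rig import env
from h import *
for n in("wrist","top"):
    d=env.get_image(n);cv2.imwrite(f"pics/d_{n}.png",d["frame"][:,:,::-1])
print(env.observe()["tool_rot"][:,0])
E
```

```text
time_s: 2.05
position: [0.5977, 0.1809, 0.1815]
tool_rot: [[0.981, 0.0, 0.192], [-0.192, 0.0, 0.981], [0.0, -1.0, 0.0]]
ft_force: [-0.8, -0.5, -0.6]
grip_width: 0.0428
[ 9.81357521e-01 -1.92191067e-01  1.02272135e-04]
```

View pics/d_wrist.png

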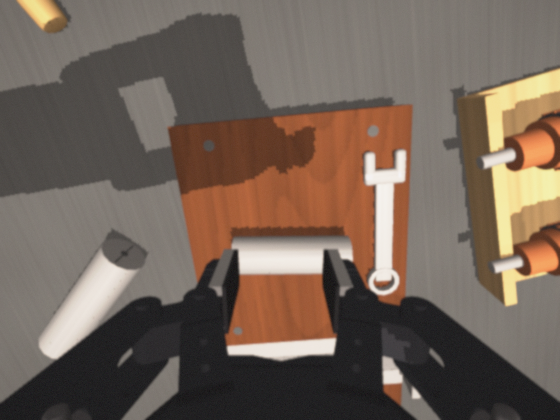

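View pics/d_top.png

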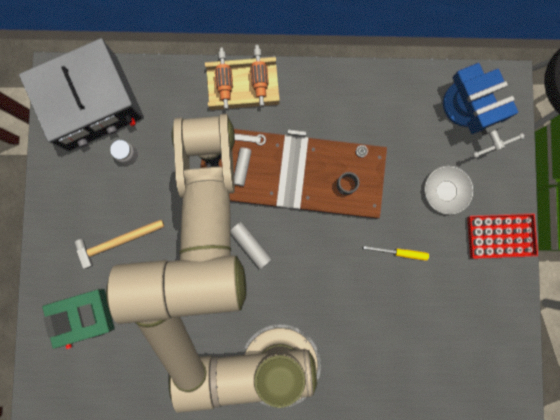

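The wrist image shows the blank at about (290,255), parallel to the jaw line. I'll cast it to world coordinates and check clearances before going down.

```bash
cat > wb.py <<'E'
from rig import env
from h import *
E
python3 - <<'E'
from wb import *
d=env.get_image("wrist");f=d["frame"]
R,t,K=cam(d);print("cam",-R.T@t)
print(proj(d,[[.5977,.1809,.05],[.5977,.1809,.1815]]))
hsv=cv2.cvtColor(f,cv2.COLOR_RGB2HSV);m=((f.min(2)>95)&(hsv[:,:,1]<80)).astype(np.uint8)
k=np.zeros_like(m);k[225:280,222:365]=1;m&=k
n,l,st,ce=cv2.connectedComponentsWithStats(m);i=1+st[1:,4].argmax();p=cv2.findNonZero((l==i).astype(np.uint8));print(st[i],ce[i])
a=cv2.fitLine(p,cv2.DIST_L2,0,.01,.01).ravel();q=cast(d,[ce[i]-a[:2]*60,ce[i]+a[:2]*60],.066);e=q[1]-q[0]
print(cast(d,ce[i],.066),np.degrees(np.arctan(e[1]/e[0])))
ends=cast(d,[[236,255],[349,255],[290,238],[382,282],[386,180]],.062);print(ends)
E
```

```text
cam [0.61208067 0.25480809 0.32417889]
[[280.63746932 194.09938679]
 [280.7451793  261.20497603]]
[ 231  237  122   38 3658] [287.25287042 254.17249863]
[[0.59341612 0.12705712 0.066     ]] -7.792751113855338
[[0.54529807 0.13358258 0.062     ]
 [0.65038593 0.11295857 0.062     ]
 [0.59872788 0.14090429 0.062     ]
 [0.67829344 0.07781989 0.062     ]
 [0.69143812 0.17890983 0.062     ]]
```

```bash
python3 -m inch '[[[0,0,0,-5,0,0,0],[0,0,0,-10,0,0,0],[0,0,0,-13.7,0,0,0],[0,0,0,-13.7,0,0,0],[0,0,0,-13.7,0,0,0]]]'
python3 - <<'E'
from wb import *
for n in("wrist","side"):
    d=env.get_image(n);f=d["frame"]
    if n=="side": f=cv2.resize(f[120:270,220:420],None,fx=4,fy=4,interpolation=cv2.INTER_CUBIC)
    cv2.imwrite(f"pics/e_{n}.png",f[:,:,::-1])
E
```

```text
time_s: 2.82
position: [0.5987, 0.1806, 0.0459]
tool_rot: [[0.981, 0.002, 0.192], [-0.192, 0.0, 0.981], [0.002, -1.0, 0.001]]
ft_force: [0.8, -0.9, 0.8]
grip_width: 0.0431
```

View pics/e_wrist.png

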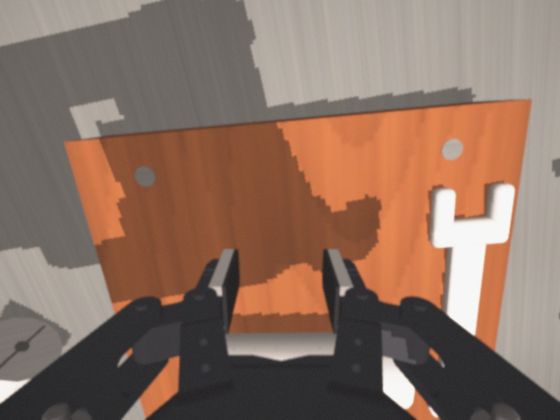

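View pics/e_side.png

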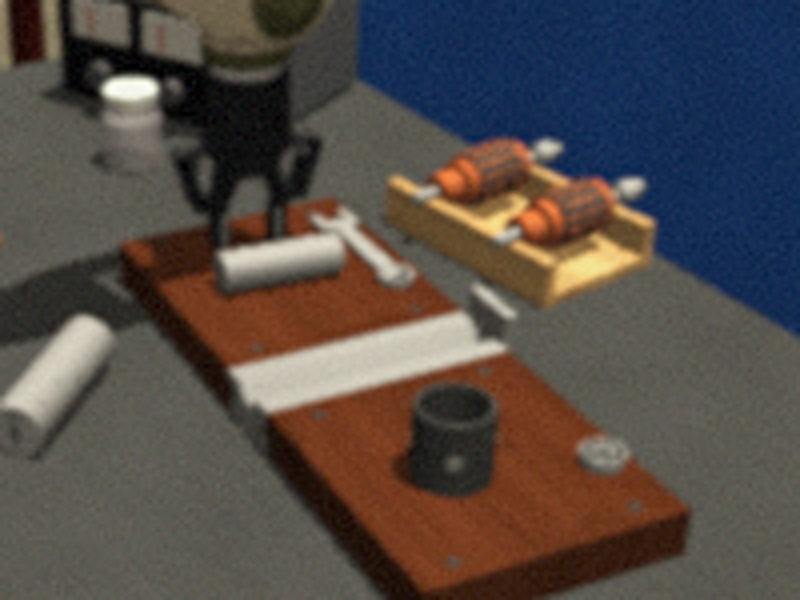

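```bash
python3 -m inch '[[[0,-0.1,-0.5,0,0,0,0],[0,-0.2,-1,0,0,0,0],[0,-0.3,-1.5,0,0,0,0],[0,-0.35,-1.8,0,0,0,0],[0,-0.4,-2.0,0,0,0,0],[0,-0.44,-2.2,0,0,0,0],[0,-0.48,-2.4,0,0,0,0],[0,-0.5,-2.6,0,0,0,0],[0,-0.54,-2.8,0,0,0,0],[0,-0.58,-3.0,0,0,0,0],[0,-0.62,-3.2,0,0,0,0],[0,-0.66,-3.4,0,0,0,0],[0,-0.7,-3.6,0,0,0,0],[0,-0.74,-3.8,0,0,0,0],[0,-0.78,-4.0,0,0,0,0],[0,-0.82,-4.2,0,0,0,0],[0,-0.86,-4.4,0,0,0,0],[0,-0.9,-4.6,0,0,0,0],[0,-0.94,-4.8,0,0,0,0],[0,-0.98,-5.0,0,0,0,0]]]'
python3 - <<'E'
from wb import *
for n in("top","side"):
    d=env.get_image(n);f=d["frame"]
    f=cv2.resize(f[120:270,220:420] if n=="side" else f[110:230,180:340],None,fx=4,fy=4,interpolation=cv2.INTER_CUBIC)
    cv2.imwrite(f"pics/f_{n}.png",f[:,:,::-1])
E
```

```text
time_s: 5.42
position: [0.5882, 0.1304, 0.0443]
tool_rot: [[0.981, 0.0, 0.192], [-0.192, -0.0, 0.981], [0.0, -1.0, -0.0]]
ft_force: [0.6, 0.6, 0.6]
grip_width: 0.0429
```

View pics/f_top.png

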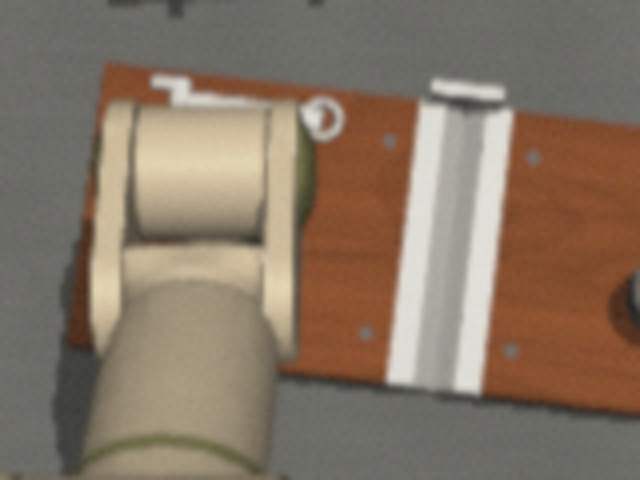

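View pics/f_side.png

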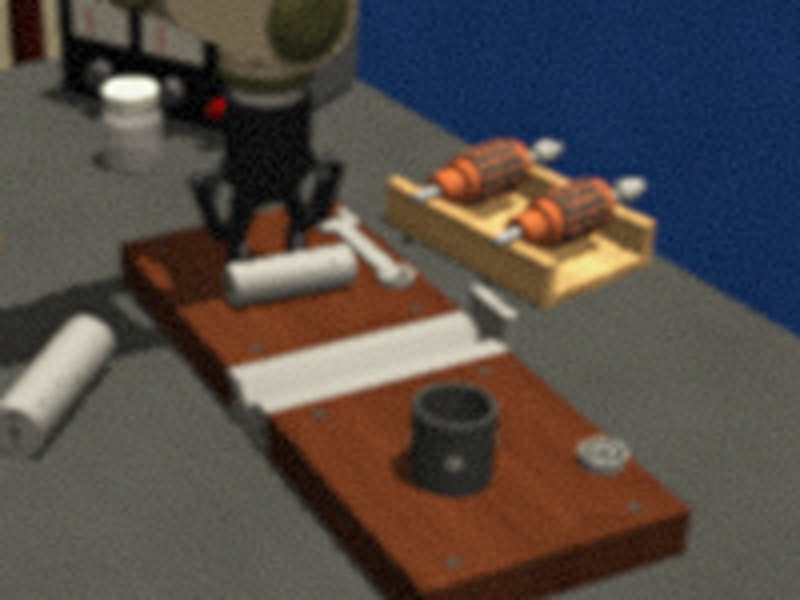

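The side view shows the blank advancing evenly on both ends, and the fingers are at its back. It clears the spanner ring at about (405,275). I'll continue and turn gradually towards the groove's yaw.

```bash
python3 -m inch '[[[0,-0.04,-0.2,0,0,0,0],[0,-0.08,-0.4,0,0,0,0],[0,-0.12,-0.6,0,0,0,0],[0,-0.16,-0.8,0,0,0,0],[0,-0.2,-1.0,0,0,0,0],[0,-0.24,-1.2,0,0,0,0.3],[0,-0.28,-1.4,0,0,0,0.6],[0,-0.32,-1.6,0,0,0,0.9],[0,-0.36,-1.8,0,0,0,1.2],[0,-0.4,-2.0,0,0,0,1.5],[0,-0.44,-2.2,0,0,0,1.8],[0,-0.47,-2.4,0,0,0,2.1],[0,-0.5,-2.6,0,0,0,2.4],[0,-0.53,-2.8,0,0,0,2.7],[0,-0.56,-3.0,0,0,0,3],[0,-0.59,-3.2,0,0,0,3.3],[0,-0.62,-3.4,0,0,0,3.6],[0,-0.65,-3.6,0,0,0,3.9],[0,-0.68,-3.8,0,0,0,4.2],[0,-0.7,-4.0,0,0,0,4.5]]]'
python3 - <<'E'
from wb import *
for n in("top","side"):
    d=env.get_image(n);f=d["frame"]
    f=cv2.resize(f[120:270,220:420] if n=="side" else f[110:230,180:340],None,fx=4,fy=4,interpolation=cv2.INTER_CUBIC)
    cv2.imwrite(f"pics/g_{n}.png",f[:,:,::-1])
E
```

```text
time_s: 8.02
position: [0.5812, 0.0903, 0.0443]
tool_rot: [[0.993, -0.0, 0.115], [-0.115, -0.0, 0.993], [-0.0, -1.0, -0.0]]
ft_force: [1.2, 0.6, 1.2]
grip_width: 0.0426
```

View pics/g_top.png

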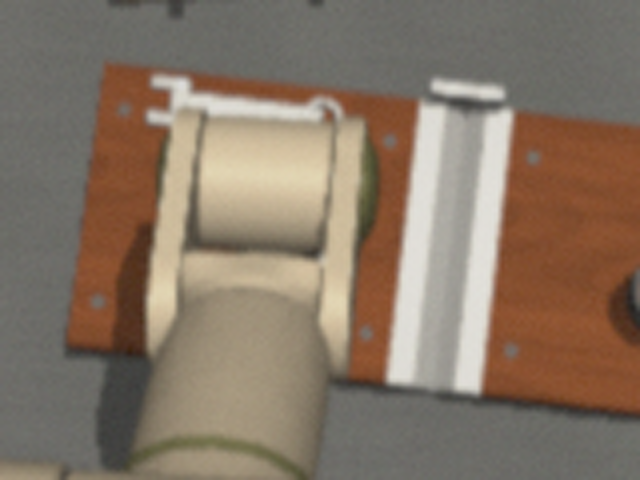

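View pics/g_side.png

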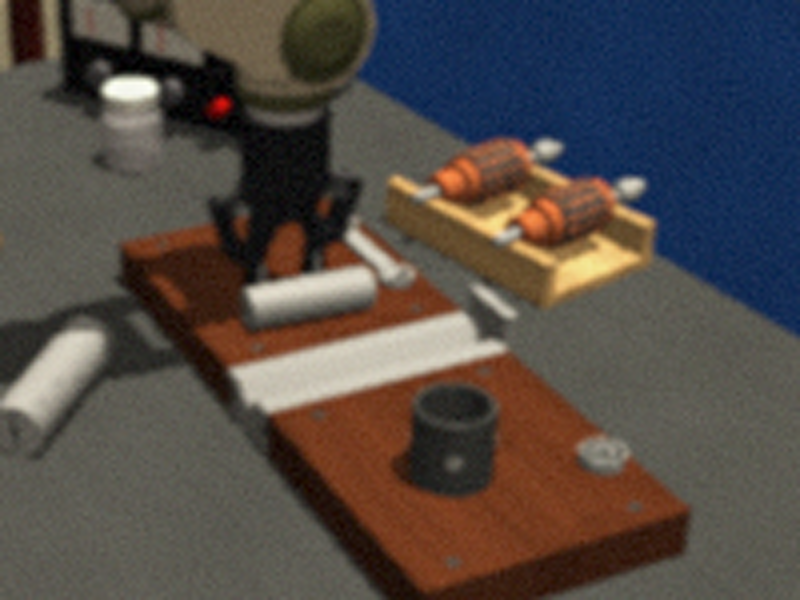

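Run:
```python
from wb import *
d=env.get_image("side");f=d["frame"]
hsv=cv2.cvtColor(f,cv2.COLOR_RGB2HSV);m=((f.min(2)>60)&(hsv[:,:,1]<70)).astype(np.uint8)
pt=[];pb=[]
for u in range(285,311):
    vs=[v for v in range(183,206) if m[v,u]]
    pt.append((u,min(vs)-.5));pb.append((u,max(vs)+.5))
for n,p,z in(("top",pt,.07),("bot",pb,.045)):
    q=cast(d,p,z);a=cv2.fitLine(q[:,:2].astype(np.float32),cv2.DIST_HUBER,0,.001,.001).ravel();print(n,np.degrees(np.arctan(a[1]/a[0])),a[2:], p[0],p[-1])
# axis of near end centre & far
for T in ([.583,.0613,.058],):
  for yaw in(-6,-9):
    c,s=np.cos(np.radians(yaw)),np.sin(np.radians(yaw))
    P=[[T[0]+k*.055*c+ .018*o*0,T[1]+k*.055*s,T[2]] for k in(-1,1) for o in(0,)]
    print(yaw,(proj(d,P)-[220,120])*4)
```

```text
top -11.761033 [0.5992002  0.07618222] (285, 189.5) (310, 182.5)
bot -66.75082 [0.57531524 0.02537174] (285, 200.5) (310, 205.5)
-6 [[244.49977231 309.44513141]
 [360.56538925 282.01115412]]
-9 [[243.13918871 307.88659445]
 [362.06849651 283.49328006]]
```

Run:
```python
from wb import *
d=env.get_image("side");f=d["frame"]
cv2.imwrite("pics/h.png",cv2.resize(f[170:230,265:345],None,fx=9,fy=9,interpolation=cv2.INTER_CUBIC)[:,:,::-1])
hsv=cv2.cvtColor(f,cv2.COLOR_RGB2HSV)
for u in (284,290,296,302,308): print(u,[(int(f[v,u].min()),int(hsv[v,u,1])) for v in range(182,206)])
```

```text
284 [(6, 116), (15, 43), (16, 51), (14, 93), (28, 51), (40, 28), (44, 16), (38, 44), (69, 26), (133, 29), (187, 24), (198, 28), (199, 28), (175, 30), (151, 24), (125, 31), (108, 27), (87, 21), (69, 29), (56, 39), (30, 128), (27, 171), (24, 197), (36, 172)]
290 [(31, 189), (31, 186), (28, 191), (28, 189), (27, 194), (31, 186), (31, 176), (81, 71), (153, 31), (193, 25), (201, 25), (196, 25), (183, 27), (157, 30), (138, 31), (112, 34), (89, 35), (77, 24), (54, 43), (31, 116), (27, 173), (27, 195), (37, 180), (29, 194)]
296 [(16, 153), (12, 133), (7, 181), (20, 73), (14, 123), (26, 54), (90, 41), (161, 27), (189, 28), (201, 26), (200, 22), (185, 24), (160, 23), (141, 23), (117, 29), (91, 30), (71, 17), (52, 54), (36, 129), (24, 193), (32, 185), (30, 190), (27, 196), (38, 177)]
302 [(25, 192), (29, 189), (30, 187), (24, 198), (26, 192), (96, 76), (174, 29), (194, 24), (199, 25), (195, 28), (182, 29), (164, 23), (137, 32), (111, 34), (89, 30), (69, 29), (49, 57), (28, 160), (26, 191), (28, 193), (29, 190), (27, 194), (29, 187), (87, 95)]
308 [(88, 58), (47, 141), (25, 195), (30, 187), (103, 78), (171, 33), (193, 24), (201, 25), (197, 26), (179, 28), (160, 26), (136, 30), (114, 26), (88, 31), (62, 38), (42, 67), (31, 159), (29, 188), (30, 192), (31, 188), (29, 191), (53, 143), (124, 65), (172, 31)]
```

View pics/h.png

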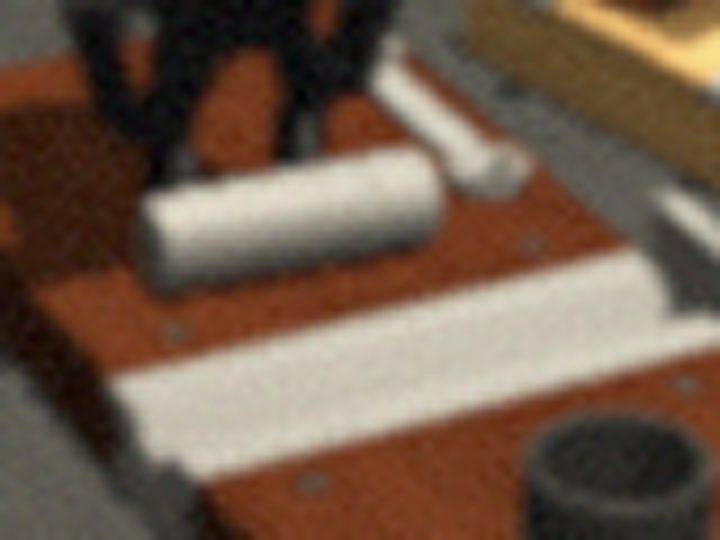

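```bash
cat >> wb.py <<'E'
def edge(d,us,v0,v1):
    "top silhouette of blank (subpixel, side view): yaw and line at z=.07"
    g=d["frame"].min(2).astype(float);P=[]
    for u in us:
        c=g[v0:v1,u]; k=np.argmax(c>150); 
        lo=k-1
        while c[lo]>100: lo-=1
        P.append((u,v0+lo+(100-c[lo])/(c[lo+1]-c[lo])))
    P=np.array(P);q=cast(d,P,.07);a=cv2.fitLine(q[:,:2].astype(np.float32),cv2.DIST_HUBER,0,.0005,.001).ravel()
    return P,np.degrees(np.arctan(a[1]/a[0])),a
E
python3 - <<'E'
from wb import *
d=env.get_image("side")
P,y,a=edge(d,range(284,311),183,202);print(y,a[2:])
# block edges reference yaw (left V-block edge)
print(P[::6].round(1).tolist())
e=cast(d,[[265+115/9,170+378/9],[265+630/9,170+245/9]],.04);v=e[1]-e[0];print("groove ref",np.degrees(np.arctan(v[1]/v[0])),e)
yaw=np.radians(y)
# solve axis offset: silhouette at tangent
R,t,K=cam(d);C=-R.T@t;ax=np.array([np.cos(yaw),np.sin(yaw),0]);q=np.array([a[2],a[3],.07])
n=np.cross(q-C,ax);n/=np.linalg.norm(n); n*=np.sign(n[2])
# axis at z=.058 with signed distance -0.018 to plane
w=np.array([-np.sin(yaw),np.cos(yaw),0]); 
p=np.array([.585,0.06,.058]); s=(-.018-(p-C)@n)/(w@n); p=p+s*w; print("axis passes",p)
for k in(-.055,.055): print(proj(d,p+k*ax))
E
```

```text
-10.343703 [0.5961422  0.07572278]
[[284.0, 190.5], [290.0, 189.3], [296.0, 188.2], [302.0, 187.0], [308.0, 186.0]]
groove ref -5.133080584479222 [[ 0.48599512  0.01768354  0.04      ]
 [ 0.70222513 -0.00174032  0.04      ]]
axis passes [0.58542964 0.06235395 0.058     ]
[[281.10626393 196.47456839]]
[[311.08691035 190.73601462]]
```

The blank is at yaw -10.3° and the tool at -6.6°, so only the near finger is pushing and turning it. About 74 mm remain to the lip. I'll push on a little, then re-measure.

```bash
python3 -m inch '[[[0,-0.02,-0.2,0,0,0,0.2],[0,-0.04,-0.4,0,0,0,0.4],[0,-0.06,-0.6,0,0,0,0.6],[0,-0.08,-0.8,0,0,0,0.6],[0,-0.1,-1.0,0,0,0,0.6],[0,-0.12,-1.2,0,0,0,0.6],[0,-0.14,-1.4,0,0,0,0.6],[0,-0.16,-1.6,0,0,0,0.6],[0,-0.18,-1.8,0,0,0,0.6],[0,-0.2,-2.0,0,0,0,0.6],[0,-0.22,-2.2,0,0,0,0.6],[0,-0.24,-2.4,0,0,0,0.6],[0,-0.26,-2.6,0,0,0,0.6],[0,-0.28,-2.8,0,0,0,0.6],[0,-0.3,-3.0,0,0,0,0.6]]]'
python3 - <<'E'
from wb import *
d=env.get_image("side");f=d["frame"]
cv2.imwrite("pics/i.png",cv2.resize(f[170:230,265:345],None,fx=9,fy=9,interpolation=cv2.INTER_CUBIC)[:,:,::-1])
P,y,a=edge(d,range(293,316),184,205);print(y,a[2:]);print(P[::6].round(1).tolist())
E
```

```text
time_s: 10.15
position: [0.5782, 0.0604, 0.0443]
tool_rot: [[0.995, 0.0, 0.105], [-0.105, -0.0, 0.995], [0.0, -1.0, -0.0]]
ft_force: [0.7, 0.3, 0.4]
grip_width: 0.0425
24.448318 [0.6099081  0.05410518]
[[293.0, 193.5], [299.0, 192.3], [305.0, 191.1], [311.0, 190.0]]
```

View pics/i.png

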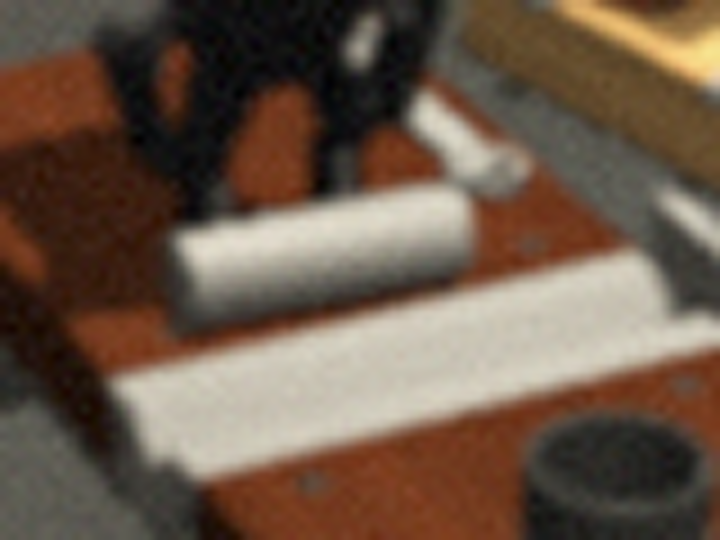

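```bash
cat >> wb.py <<'E'
def axis(d,us,v0,v1,x0):
    P,y,a=edge(d,us,v0,v1);yaw=np.radians(y)
    R,t,K=cam(d);C=-R.T@t;ax=np.array([np.cos(yaw),np.sin(yaw),0]);q=np.array([a[2],a[3],.07])
    n=np.cross(q-C,ax);n/=np.linalg.norm(n); n*=np.sign(n[2])
    w=np.array([-np.sin(yaw),np.cos(yaw),0]);p=np.array([x0,0.03,.058]);p=p+(-.018-(p-C)@n)/(w@n)*w
    p=p+ax*(x0-p[0])/ax[0]
    print("yaw",y,"axis through",p.round(4),"ends px",proj(d,[p-.055*ax,p+.055*ax]).round(1).tolist())
E
python3 - <<'E'
from wb import *
d=env.get_image("side")
axis(d,range(288,314),184,206,.585)
E
```

```text
yaw -10.0236 axis through [0.585 0.032 0.058] ends px [[285.7, 200.4], [316.0, 194.4]]
```

The blank is still at yaw about -10°. It rolls too easily for a one-finger push to turn it, so it will meet the lip 4° askew with its far end leading. The V and the near finger should square it up, so I'll go on slowly.

```bash
python3 -m inch '[[[0,-0.02,-0.2,0,0,0,0],[0,-0.04,-0.4,0,0,0,0],[0,-0.06,-0.6,0,0,0,0],[0,-0.08,-0.8,0,0,0,0],[0,-0.1,-1.0,0,0,0,0],[0,-0.12,-1.2,0,0,0,0],[0,-0.14,-1.4,0,0,0,0],[0,-0.16,-1.6,0,0,0,0],[0,-0.18,-1.8,0,0,0,0],[0,-0.2,-2.0,0,0,0,0],[0,-0.22,-2.2,0,0,0,0],[0,-0.24,-2.4,0,0,0,0],[0,-0.26,-2.6,0,0,0,0],[0,-0.28,-2.8,0,0,0,0],[0,-0.3,-3.0,0,0,0,0],[0,-0.32,-3.15,0,0,0,0],[0,-0.34,-3.3,0,0,0,0],[0,-0.36,-3.45,0,0,0,0],[0,-0.38,-3.6,0,0,0,0]]]'
python3 - <<'E'
from wb import *
d=env.get_image("side");f=d["frame"]
cv2.imwrite("pics/j.png",cv2.resize(f[170:230,265:345],None,fx=9,fy=9,interpolation=cv2.INTER_CUBIC)[:,:,::-1])
E
```

```text
time_s: 12.62
position: [0.5744, 0.0244, 0.0443]
tool_rot: [[0.995, -0.0, 0.104], [-0.104, 0.0, 0.995], [-0.0, -1.0, 0.0]]
ft_force: [0.9, 1.0, -0.1]
grip_width: 0.0426
```

View pics/j.png

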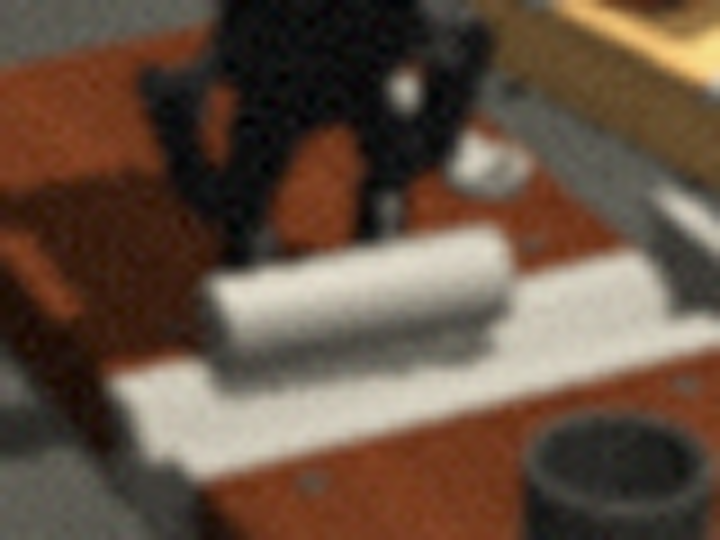

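The blank now lies on the steel strip, just before the lip. I'll continue slowly.

```bash
python3 -m inch '[[[0,-0.01,-0.1,0,0,0,0],[0,-0.02,-0.2,0,0,0,0],[0,-0.03,-0.3,0,0,0,0],[0,-0.04,-0.4,0,0,0,0],[0,-0.05,-0.5,0,0,0,0],[0,-0.06,-0.6,0,0,0,0],[0,-0.07,-0.7,0,0,0,0],[0,-0.08,-0.8,0,0,0,0],[0,-0.09,-0.9,0,0,0,0],[0,-0.1,-1.0,0,0,0,0],[0,-0.11,-1.1,0,0,0,0],[0,-0.12,-1.2,0,0,0,0],[0,-0.13,-1.3,0,0,0,0],[0,-0.14,-1.4,0,0,0,0],[0,-0.15,-1.5,0,0,0,0],[0,-0.15,-1.5,0,0,0,0]]]'
python3 - <<'E'
from wb import *
d=env.get_image("side");f=d["frame"]
cv2.imwrite("pics/k.png",cv2.resize(f[170:230,265:345],None,fx=9,fy=9,interpolation=cv2.INTER_CUBIC)[:,:,::-1])
E
```

```text
time_s: 14.68
position: [0.5729, 0.0094, 0.0443]
tool_rot: [[0.995, -0.0, 0.105], [-0.105, -0.0, 0.995], [-0.0, -1.0, -0.0]]
ft_force: [0.3, 0.1, -0.3]
grip_width: 0.0426
```

View pics/k.png

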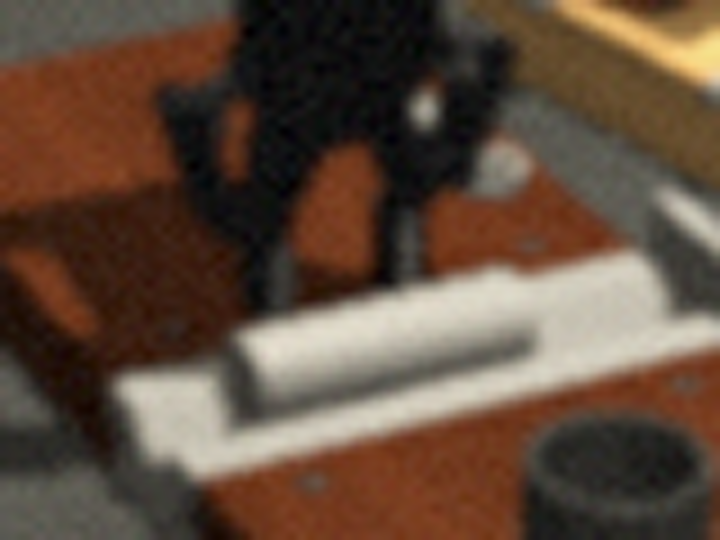

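The blank has dropped into the groove. I'll back the fingers off, lift, and move to above the near end for a check.

```bash
python3 -m inch '[[[0,0.2,2.5,0,0,0,0],[0,0.2,3,1,0,0,0],[0,0.2,3,6,0,0,0],[-1,-6,3,12,0,0,0],[-1,-12,3,12,0,0,0],[-1,-13,4,12,0,0,0],[-1,-13,4,12,0,0,0],[-1,-13,4,12,0,0,0],[-1,-13,4,12,0,0,0]]]'
python3 - <<'E'
from wb import *
d=env.get_image("side");f=d["frame"]
cv2.imwrite("pics/l.png",cv2.resize(f[170:230,265:345],None,fx=9,fy=9,interpolation=cv2.INTER_CUBIC)[:,:,::-1])
f=env.get_image("top")["frame"];cv2.imwrite("pics/l2.png",cv2.resize(f[120:240,240:360],None,fx=5,fy=5,interpolation=cv2.INTER_CUBIC)[:,:,::-1])
f=env.get_image("wrist")["frame"];cv2.imwrite("pics/l3.png",f[:,:,::-1])
print(env.observe()["grip_width"])
E
```

```text
time_s: 15.85
position: [0.4437, 0.0491, 0.1641]
tool_rot: [[0.994, -0.0, 0.105], [-0.105, -0.0, 0.994], [-0.0, -1.0, -0.0]]
ft_force: [-0.7, 0.0, 1.2]
grip_width: -0.0002
-0.00016657260946137322
```

View pics/l.png

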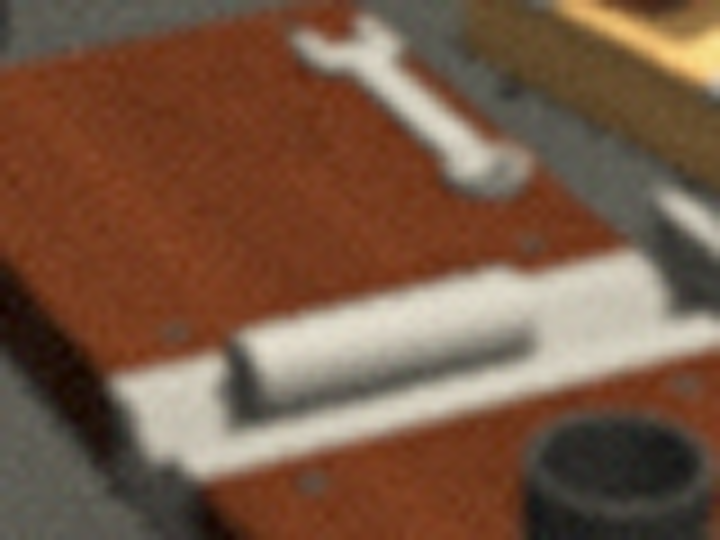

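View pics/l2.png

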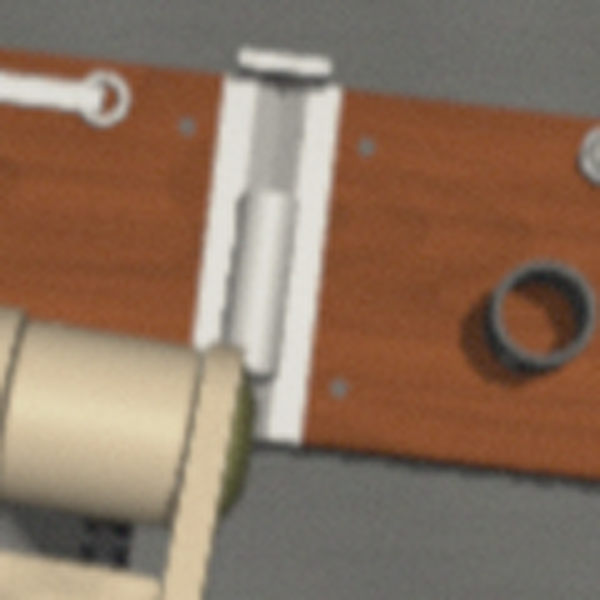

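View pics/l3.png

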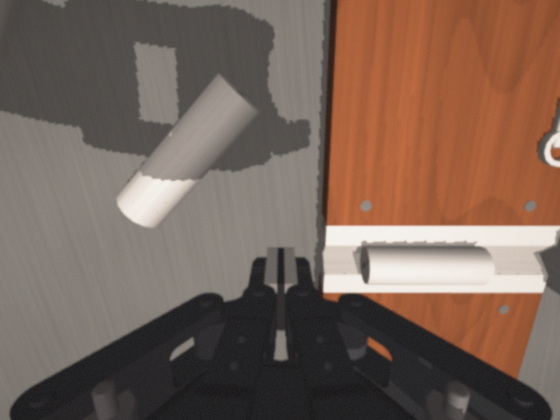

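The blank is seated and in line with the groove in all three views: top-view ends at crop (268,190) and (255,375), wrist view at (365–490, 265).

Run:
```python
from wb import *
d=env.get_image("top");w=env.get_image("wrist")
print("top ends",cast(d,[[240+268/5,120+190/5],[240+254/5,120+375/5]],.0575))
print("stop face top",cast(d,[[240+284/5,120+75/5]],.068))
print("wrist near end, far end top",cast(w,[[363,265]],.0495),cast(w,[[490,265]],.06),"board near edge",cast(w,[[322,260]],.04))
g=w["frame"]
cv2.imwrite("pics/m.png",cv2.resize(g[210:310,300:500],None,fx=4,fy=4)[:,:,::-1])
B=np.array([.587,-.0283]);X=np.array([np.cos(np.radians(6)),-np.sin(np.radians(6))])
print("axis pts bx -.1,-.06,0,.055,.11",[(B+X*s).round(4).tolist() for s in(-.11,-.06,0,.055,.11)])
```

```text
top ends [[ 0.62539085 -0.03242572  0.0575    ]
 [ 0.51237264 -0.02519977  0.0575    ]]
stop face top [[ 0.6939483  -0.04116795  0.068     ]]
wrist near end, far end top [[ 0.51309193 -0.022597    0.0495    ]] [[ 0.6243492  -0.02856887  0.06      ]] board near edge [[ 0.47600365 -0.01844032  0.04      ]]
axis pts bx -.1,-.06,0,.055,.11 [[0.4776, -0.0168], [0.5273, -0.022], [0.587, -0.0283], [0.6417, -0.034], [0.6964, -0.0398]]
```

View pics/m.png

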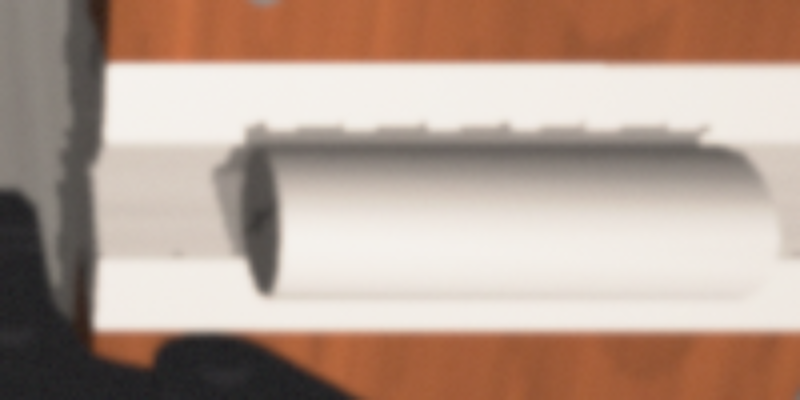

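Near end at about (0.513, -0.021); about 75 mm to push. I'll place the shut fingers behind it.

```bash
python3 -m inch '[[[-1,2.6,-6.5,0,0,0,0],[-1,2.6,-6.5,0,0,0,0],[-1,2.6,-6.5,-5,0,0,0],[-1,2.6,-6.5,-10,0,0,0],[-1,2.6,-6.5,-12,0,0,0],[-1,2.6,-6.5,-12,0,0,0],[-1,2.6,-6.5,-12,0,0,0]]]'
python3 - <<'E'
from wb import *
d=env.get_image("side");f=d["frame"]
cv2.imwrite("pics/n.png",cv2.resize(f[150:230,250:345],None,fx=8,fy=7,interpolation=cv2.INTER_CUBIC)[:,:,::-1])
f=env.get_image("wrist")["frame"];cv2.imwrite("pics/n3.png",f[:,:,::-1])
E
```

```text
time_s: 16.98
position: [0.4694, -0.0154, 0.0452]
tool_rot: [[0.995, 0.001, 0.104], [-0.104, -0.0, 0.995], [0.001, -1.0, -0.0]]
ft_force: [-0.0, 0.3, 0.5]
grip_width: -0.0001
```

View pics/n.png

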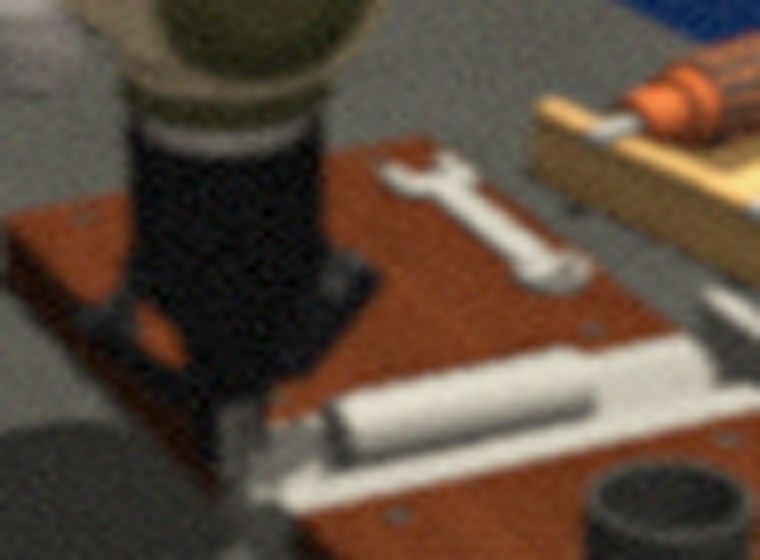

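View pics/n3.png

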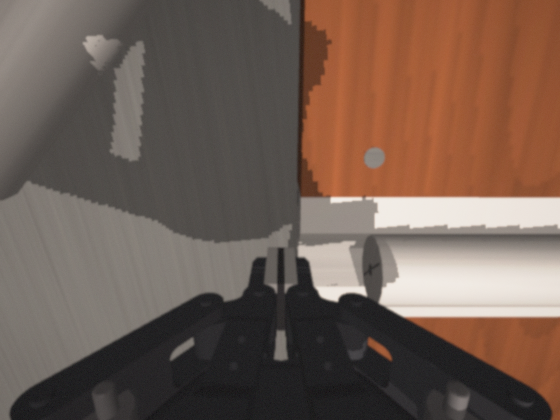

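```bash
python3 -m inch '[[[-1,1,-0.1,0,0,0,0],[-1,2,-0.2,0,0,0,0],[-1,2.5,-0.26,0,0,0,0],[-1,2.8,-0.29,0,0,0,0],[-1,3.1,-0.33,0,0,0,0],[-1,3.4,-0.36,0,0,0,0],[-1,3.7,-0.39,0,0,0,0],[-1,4.0,-0.42,0,0,0,0],[-1,4.3,-0.45,0,0,0,0],[-1,4.6,-0.48,0,0,0,0],[-1,4.9,-0.51,0,0,0,0],[-1,5.2,-0.55,0,0,0,0],[-1,5.5,-0.58,0,0,0,0],[-1,5.8,-0.61,0,0,0,0],[-1,6.1,-0.64,0,0,0,0],[-1,6.4,-0.67,0,0,0,0]]]'
python3 - <<'E'
from wb import *
d=env.get_image("side");f=d["frame"]
cv2.imwrite("pics/o.png",cv2.resize(f[150:230,250:345],None,fx=8,fy=7,interpolation=cv2.INTER_CUBIC)[:,:,::-1])
E
```

```text
time_s: 19.08
position: [0.5298, -0.0217, 0.0441]
tool_rot: [[0.995, -0.008, 0.104], [-0.104, 0.001, 0.995], [-0.008, -1.0, 0.0]]
ft_force: [-14.3, -0.1, 10.1]
grip_width: 0.0002
```

View pics/o.png

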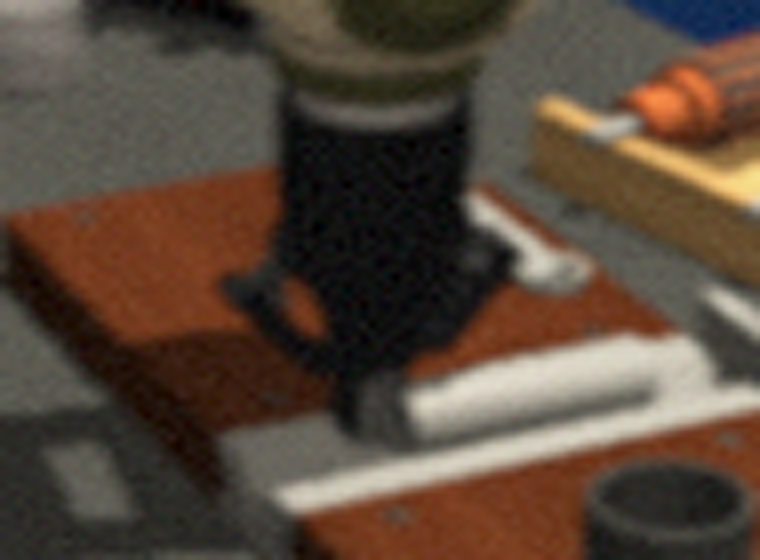

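The blank slides steadily at about 14 N. I'll go on for most of the rest.

```bash
python3 -m inch '[[[-1,0.3,-0.03,0,0,0,0],[-1,0.6,-0.06,0,0,0,0],[-1,0.9,-0.09,0,0,0,0],[-1,1.2,-0.12,0,0,0,0],[-1,1.5,-0.16,0,0,0,0],[-1,1.8,-0.19,0,0,0,0],[-1,2.1,-0.22,0,0,0,0],[-1,2.4,-0.25,0,0,0,0],[-1,2.7,-0.28,0,0,0,0],[-1,3.0,-0.31,0,0,0,0],[-1,3.2,-0.33,0,0,0,0],[-1,3.4,-0.35,0,0,0,0]]]'
python3 - <<'E'
from wb import *
d=env.get_image("side");f=d["frame"]
cv2.imwrite("pics/p.png",cv2.resize(f[160:220,280:345],None,fx=10,fy=9,interpolation=cv2.INTER_CUBIC)[:,:,::-1])
E
```

```text
time_s: 20.62
position: [0.564, -0.0253, 0.0441]
tool_rot: [[0.995, -0.007, 0.104], [-0.104, 0.001, 0.995], [-0.007, -1.0, 0.0]]
ft_force: [-13.9, -0.1, 7.9]
grip_width: -0.0003
```

View pics/p.png

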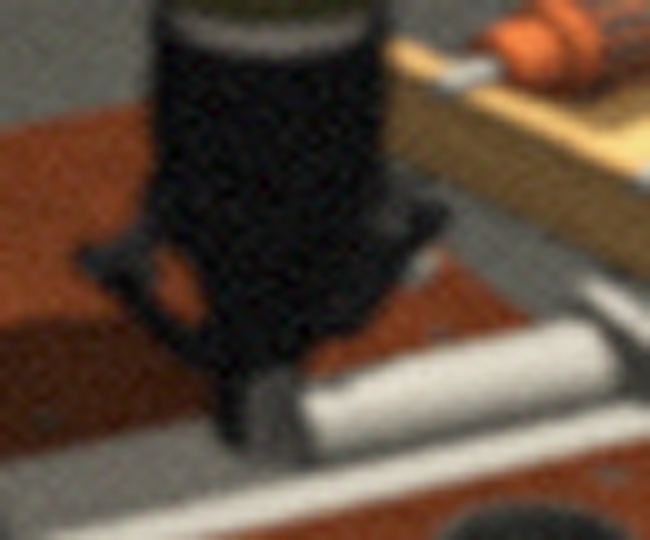

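```bash
python3 -m inch '[[[-1,0.15,-0.02,0,0,0,0],[-1,0.3,-0.03,0,0,0,0],[-1,0.45,-0.05,0,0,0,0],[-1,0.6,-0.06,0,0,0,0]]]'
```

```text
time_s: 21.18
position: [0.5701, -0.0259, 0.0441]
tool_rot: [[0.995, -0.007, 0.104], [-0.104, 0.001, 0.995], [-0.007, -1.0, 0.0]]
ft_force: [-13.4, 1.2, 7.9]
grip_width: 0.0
```

```bash
python3 -m inch '[[[-1,0.1,-0.01,0,0,0,0],[-1,0.2,-0.02,0,0,0,0],[-1,0.2,-0.02,0,0,0,0]]]'; python3 -m inch '[[[-1,0.1,-0.01,0,0,0,0],[-1,0.2,-0.02,0,0,0,0],[-1,0.2,-0.02,0,0,0,0]]]'
python3 - <<'E'
from wb import *
d=env.get_image("side");f=d["frame"]
cv2.imwrite("pics/q.png",cv2.resize(f[160:220,280:345],None,fx=10,fy=9,interpolation=cv2.INTER_CUBIC)[:,:,::-1])
E
```

```text
time_s: 21.55
position: [0.5722, -0.0261, 0.0441]
tool_rot: [[0.995, -0.007, 0.104], [-0.104, 0.001, 0.995], [-0.007, -1.0, 0.0]]
ft_force: [-11.9, -0.0, 7.0]
grip_width: -0.0002
time_s: 21.92
position: [0.5743, -0.0263, 0.0441]
tool_rot: [[0.995, -0.007, 0.104], [-0.104, 0.001, 0.995], [-0.007, -1.0, 0.0]]
ft_force: [-12.4, -0.1, 7.5]
grip_width: -0.0002
```

View pics/q.png

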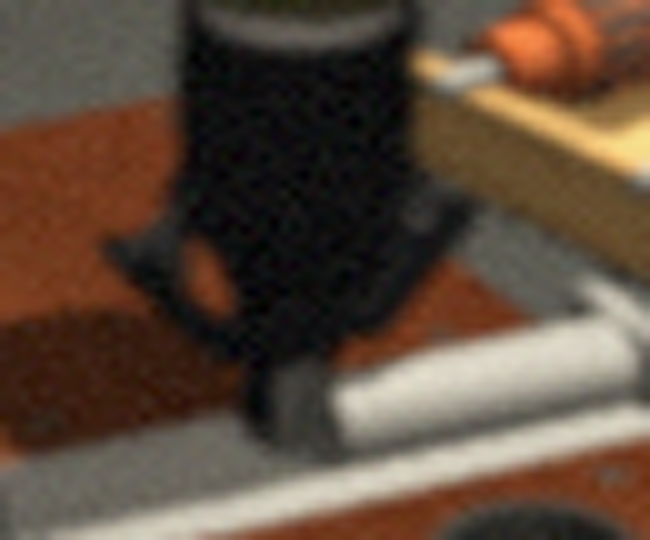

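Not there yet: no force rise. Smaller steps until it rises.

```bash
python3 -m inch '[[[-1,0.1,-0.01,0,0,0,0],[-1,0.2,-0.02,0,0,0,0],[-1,0.2,-0.02,0,0,0,0]]]'; python3 -m inch '[[[-1,0.1,-0.01,0,0,0,0],[-1,0.1,-0.01,0,0,0,0]]]'
```

```text
time_s: 22.35
position: [0.5754, -0.0264, 0.0441]
tool_rot: [[0.995, -0.009, 0.104], [-0.104, 0.001, 0.995], [-0.009, -1.0, 0.0]]
ft_force: [-16.2, 0.5, 9.9]
grip_width: -0.0002
time_s: 22.6
position: [0.5755, -0.0264, 0.0441]
tool_rot: [[0.995, -0.011, 0.104], [-0.104, 0.001, 0.995], [-0.011, -1.0, 0.0]]
ft_force: [-21.2, 0.5, 12.9]
grip_width: -0.0004
```

The force rose to 21 N and the TCP stopped at x = 0.5755, so the blank is against the stop. Next: retreat and check.

```bash
python3 -m inch '[[[-1,-0.3,0.03,0,0,0,0],[-1,-1,0.1,0,0,0,0],[-1,-3,0.3,0,0,0,0],[-1,-5,0.5,2,0,0,0],[-1,-6,0.6,7,0,0,0],[-1,-10,6,13,0,0,0],[-1,-14,12,15,0,0,0],[-1,-14,17,15,0,0,0],[-1,-14,17,15,0,0,0],[-1,-14,17,15,0,0,0]]]'
python3 - <<'E'
from wb import *
f=env.get_image("top")["frame"];cv2.imwrite("pics/r.png",cv2.resize(f[110:230,190:350],None,fx=5,fy=5,interpolation=cv2.INTER_CUBIC)[:,:,::-1])
f=env.get_image("side")["frame"];cv2.imwrite("pics/r2.png",cv2.resize(f[160:260,260:390],None,fx=6,fy=6,interpolation=cv2.INTER_CUBIC)[:,:,::-1])
f=env.get_image("top")["frame"];cv2.imwrite("pics/r3.png",f[:,:,::-1])
E
```

```text
time_s: 23.85
position: [0.4396, 0.144, 0.1946]
tool_rot: [[0.995, 0.001, 0.102], [-0.102, 0.0, 0.995], [0.001, -1.0, 0.0]]
ft_force: [0.2, -0.8, 0.0]
grip_width: 0.0002
```

View pics/r.png

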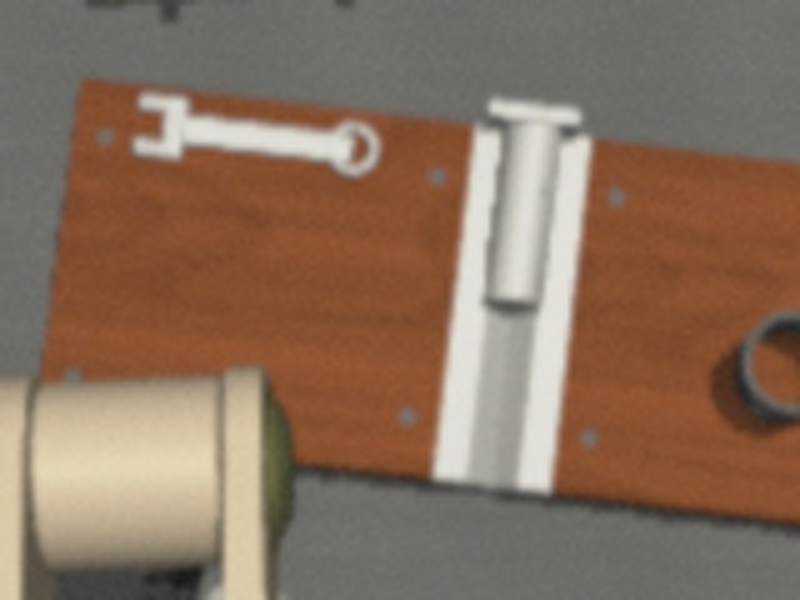

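View pics/r2.png

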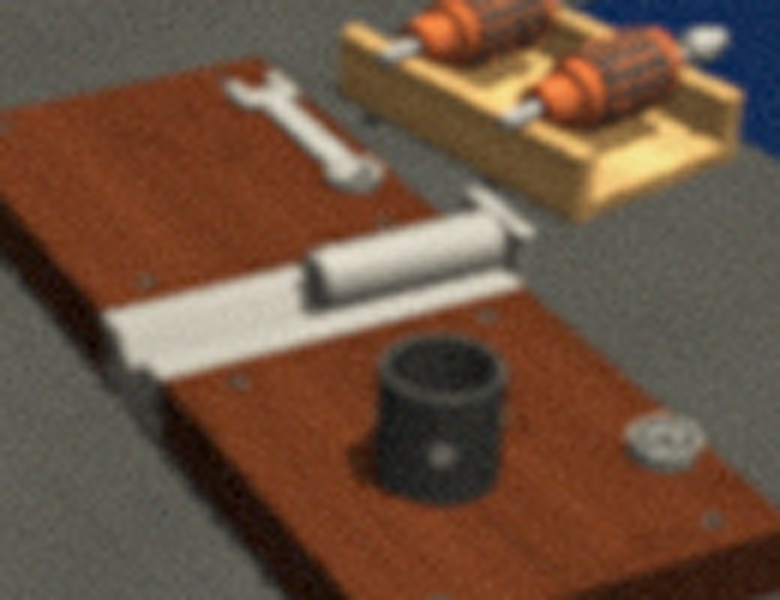

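View pics/r3.png

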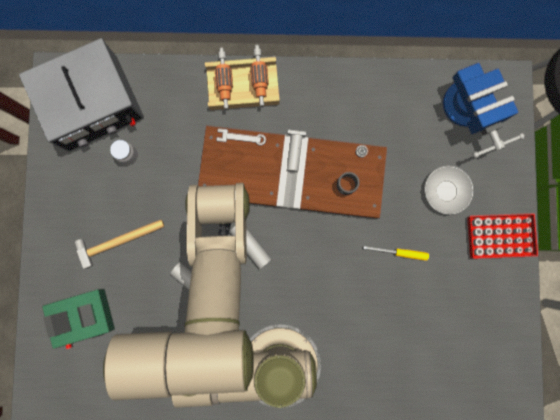

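The top view shows the blank running from the stop plate (530,118) to its near end (512,303), with no visible gap and in line with the groove. The bystanders are where they were and the arm is clear.

Run:
```python
from wb import *
d=env.get_image("top");print(cast(d,[[190+512/5,110+301/5]],.055), env.observe()["ft_force"])
env.close_job()
```

```text
[[ 0.58837553 -0.02923344  0.055     ]] [-0.31432258 -0.00178368  0.34945488]
the job is handed in; nothing more can be done
```

I rolled the 110 mm blank about 135 mm along the board with two upright fingers until it dropped into the V-groove. Then I pushed it by its near end along the groove to the stop plate, backed the fingers off and handed the job in at about 24 s.

**Last checks:**
- **At the stop:** the pushing force rose from about 12 N to 21 N while the fingers stopped advancing at x = 0.5755. The near end then measured x ≈ 0.588, against 0.587 expected for contact with the plate, which agrees within calibration. The top and side views show no gap, and the blank lies in line with the groove.
- **Bystanders and robot:** in the top view every bystander looked unmoved, judged by eye. The arm was clear and the wrist force was about zero.

**What disagreed:**
- **Askew approach:** turning the fingers did not turn the blank while it rolled. It reached the groove about 4° askew and squared itself in the V.
- **Not measured:** I did not measure the roll angle. That the blank rolled about a full turn is inferred from the distance and the very low pushing force.

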